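# Lock away the date stamps at closing time

## Robot

A 7-joint arm with a two-finger parallel gripper is mounted at the origin on the work surface. World frame = base frame: x ahead of the robot, y to its left, z up, the work surface at z = 0. Lengths are in m, angles in rad, forces in N, time in s.
With the tool pointing down it reaches from about 0.4 to 0.9 m from the base axis. Payload 5.6 kg.
Tool frame: the origin (TCP) lies midway between the tips of the shut fingers; the grasp point (between the pads) lies 19 mm behind it; y points along the fingers, z is the direction in which the jaws open and shut, and the axes are right-handed (so a half turn about y gives the same grasp; the last joint's range is limited). The gripper opens to 92 mm and grips with 3 to 60 N. Pads are 20 mm wide; open, the fingers measure 128 mm over their backs; the gripper's body (75 mm by 189 mm) begins 69 mm behind the grasp point.
Start: joints at [1.096, 0.468, -0.012, 1.603, 0.006, 1.071, -0.056], TCP at [0.272, -0.59, 0.215] pointing down, gripper open.
Joint ranges: [-2.53, 2.53], [-0.31, 2.02], [-1.57, 1.55], [0.28, 2.44], [-1.29, 4.43], [0.15, 1.84], [-2.92, 2.92]. Speed limits (rad/s): [2.57, 2.57, 3.14, 3.14, 3.14, 3.14, 3.14].

## Interface

Orientations are given as a 3x3 rotation matrix whose columns are the frame's x, y, z axes.
In Python, from station import env, effector, solver, viewer, workorder, search_frame, tip_of gives the robot as it stands. Calls block until the motion is done:
- env.reach(position, orientation): joint-space move of the TCP to a pose.
- env.movel(position, frame=None, rate=0.15): straight line of the TCP; frame=None keeps the orientation; rate is the mean speed in m/s.
- env.goto_joints(angles): joint-space move.
- effector.release() and effector.grasp(squeeze=None): open the fingers fully, or close them until they stop; squeeze is the grip in N (None keeps the last).
- env.pause(seconds).
- solver.inverse_kinematics(position, orientation): joint angles nearest the present ones, or None.
- env.sense(): the state.
- viewer.read_camera(name): name is "side" or "top"; returns (picture, depth): 420x560x3 uint8, red, green, blue; 420x560 float32, m along the optical axis (not along the pixel's ray), 0 where there is no reading.
- viewer.camera_info(name): a dict with "intrinsics" (3x3 intrinsics, pixels), "eye" and "rotation" of the camera in the world. Camera axes: x right, y up, looking along -z (the intrinsics and any distortion apply to the point x, -y, -z); pixel columns grow to the right and rows downward; lengths in m; the calibration is good to about 2 mm. A picture is of the moment at which its call begins. camera_info takes no time and is no camera call.
A pose or a line that the arm cannot do raises env.PlanningError and nothing moves.
- workorder.finish_job(): hands the job in, once; it reports no verdict.
Trained networks look in the newest picture that a camera, given by its name, has taken for a name from the list of things; names that differ only in an ending like _2 or _b are one class to them, and where a whole thing is asked for, a point or a joint stands for the part that bears it (a point fixed in the world has none). Each returns a list of dicts, best first, with "score" (0 to 1); they miss things now and then, are a little off and sometimes report something else, mostly with a low value. They report only what shows in the picture. A call takes as long as a camera call. They do not tell look-alikes from the thing itself.
- search_frame(camera, name): "at" ([x, y, z] in m, in world coordinates, good to about 4 mm: the middle of the surface that is visible of it).
- tip_of(camera, name): "at" ([x, y, z] in m, in world coordinates, good to about 4 mm: a listed point, or the origin of a listed thing).
The state is a dict: "t": time; "joint_positions": joint angles; "joint_velocities": joint speeds; "tau": joint torques, N m; "ee_pos": TCP position; "tcp_rot": TCP orientation; "wrist_force": force on the tool from outside, world axes, zero at the start; "moment": the same for the moment, N m; "gripper_width": finger opening in m.
Only numpy, scipy, OpenCV 4.12 (cv2) and the standard library are available. Lean on these libraries where they do the work, as an engineer would, in place of code of your own. Each camera call takes 0.05 s, during which the arm holds its last target.

## Task

Closing time at the post office counter: put every hand date stamp away in the stamp chest, each upright and fully down in a pocket of its own with its fin in the notch. Then shut the lid, swing the hasp down over the staple, and drop the retaining pin from its block through the staple's eye until it is fully home, leaving the other things on the counter where they are.

Things in the scene. Friction and masses are not known exactly. Their poses are not given: they have to be found in the camera images.
- stamp0: hand date stamp standing upright on its face: round steel barrel 36 mm across and 36 mm tall, above it a round dark wooden handle 24 mm across from 36 to 84 mm height (grip it about 60 mm up, any yaw). A steel guide fin 8 mm wide and 30 mm tall (from the foot up) sticks out of the barrel to 28 mm from the axis, along the stamp's own -x. Origin: centre of its underside, z up the handle. About 0.22 kg. May be absent (None)
- stamp1: hand date stamp standing upright on its face: round steel barrel 36 mm across and 36 mm tall, above it a round dark wooden handle 24 mm across from 36 to 84 mm height (grip it about 60 mm up, any yaw). A steel guide fin 8 mm wide and 30 mm tall (from the foot up) sticks out of the barrel to 28 mm from the axis, along the stamp's own -x. Origin: centre of its underside, z up the handle. About 0.22 kg. May be absent (None)
- stamp2: hand date stamp standing upright on its face: round steel barrel 36 mm across and 36 mm tall, above it a round dark wooden handle 24 mm across from 36 to 84 mm height (grip it about 60 mm up, any yaw). A steel guide fin 8 mm wide and 30 mm tall (from the foot up) sticks out of the barrel to 28 mm from the axis, along the stamp's own -x. Origin: centre of its underside, z up the handle. About 0.22 kg. May be absent (None)
- stamp3: hand date stamp standing upright on its face: round steel barrel 36 mm across and 36 mm tall, above it a round dark wooden handle 24 mm across from 36 to 84 mm height (grip it about 60 mm up, any yaw). A steel guide fin 8 mm wide and 30 mm tall (from the foot up) sticks out of the barrel to 28 mm from the axis, along the stamp's own -x. Origin: centre of its underside, z up the handle. About 0.22 kg. May be absent (None)
- stamp4: hand date stamp standing upright on its face: round steel barrel 36 mm across and 36 mm tall, above it a round dark wooden handle 24 mm across from 36 to 84 mm height (grip it about 60 mm up, any yaw). A steel guide fin 8 mm wide and 30 mm tall (from the foot up) sticks out of the barrel to 28 mm from the axis, along the stamp's own -x. Origin: centre of its underside, z up the handle. About 0.22 kg. May be absent (None)
- pocket0 (a point): keyed pocket in the chest's wooden rack: 39 mm square, 24 mm deep, with a 12 mm wide notch in its front side (towards the chest's -x, the hasp side) for a stamp's fin, so a stamp goes in only with its axes turned as the chest's. This point: centre of the pocket's floor, 6 mm above the counter; axes as the chest's. Pockets are in a row along the chest's y, 56 mm apart, all alike; this one at chest (-5, -112, 6) mm. Empty at the start
- pocket1 (a point): keyed pocket in the chest's wooden rack: 39 mm square, 24 mm deep, with a 12 mm wide notch in its front side (towards the chest's -x, the hasp side) for a stamp's fin, so a stamp goes in only with its axes turned as the chest's. This point: centre of the pocket's floor, 6 mm above the counter; axes as the chest's. Pockets are in a row along the chest's y, 56 mm apart, all alike; this one at chest (-5, -56, 6) mm. Empty at the start
- pocket2 (a point): keyed pocket in the chest's wooden rack: 39 mm square, 24 mm deep, with a 12 mm wide notch in its front side (towards the chest's -x, the hasp side) for a stamp's fin, so a stamp goes in only with its axes turned as the chest's. This point: centre of the pocket's floor, 6 mm above the counter; axes as the chest's. Pockets are in a row along the chest's y, 56 mm apart, all alike; this one at chest (-5, 0, 6) mm. Empty at the start
- pocket3 (a point): keyed pocket in the chest's wooden rack: 39 mm square, 24 mm deep, with a 12 mm wide notch in its front side (towards the chest's -x, the hasp side) for a stamp's fin, so a stamp goes in only with its axes turned as the chest's. This point: centre of the pocket's floor, 6 mm above the counter; axes as the chest's. Pockets are in a row along the chest's y, 56 mm apart, all alike; this one at chest (-5, 56, 6) mm. Empty at the start
- pocket4 (a point): keyed pocket in the chest's wooden rack: 39 mm square, 24 mm deep, with a 12 mm wide notch in its front side (towards the chest's -x, the hasp side) for a stamp's fin, so a stamp goes in only with its axes turned as the chest's. This point: centre of the pocket's floor, 6 mm above the counter; axes as the chest's. Pockets are in a row along the chest's y, 56 mm apart, all alike; this one at chest (-5, 112, 6) mm. Empty at the start
- chest: grey steel stamp chest fixed to the counter, 150 (own x) by 330 (own y) by 98 mm tall without lid, walls 5 mm, open on top. Origin: centre of its underside, z up. Its own -x side is the front with the staple; the lid is hinged on the rim of its +x side
- lid (a joint): lid of the chest, a plate 150 by 330 by 8 mm hinged along the chest's y at the +x rim: 0 = shut on the rim, grows as it opens, about 1.57 = upright, up to 1.9. The hinge is stiff: it stays where it is left, and takes about 4 to 7 N at the free edge to move. Shuts over fully seated stamps with 8 mm to spare
- chest_hinge (a point): middle of the lid's hinge line (on the rim, 98 mm above the counter, lid's underside); the lid's top face is 8 mm beyond
- lid_edge (a point): middle of the lid's free edge, 150 mm from the hinge line, mid-thickness (4 mm)
- hasp (a joint): flat steel hasp, 52 mm wide, 80 mm long, 3 mm thick, hinged along the chest's y at the middle of the lid's free edge: 0 = at right angles to the lid (with the lid shut, hanging flat against the chest's front, its slot over the staple), 1.57 = straight out in the lid's plane, 3.14 = standing up off the lid's top face; up to 3.5. Stays where it is left; under 3 N at 30 mm from its hinge swings it. Its slot lies 45 to 66 mm from the hinge
- hasp_hinge (a point): middle of the hasp's hinge line (102 mm above the counter and 77 mm in front of the chest's origin when the lid is shut)
- hasp_tip (a point): middle of the hasp's free end, 80 mm from its hinge line
- staple_eye (a point): staple: a steel loop that sticks out level from the middle of the chest's front, 27 mm wide, 32 mm out, 8 mm thick, its eye 16 by 16 mm open upwards. This point: centre of the eye at the loop's top face, 54 mm above the counter, 19 mm in front of the front wall; axes as the chest's
- pin: retaining pin standing in its parking block: steel shank 11 mm across and 42 mm long with a tapered tip, then a round black grip 24 mm across from 42 to 92 mm above the tip. Origin: the tip, z up through the grip. 90 g
- pin_shoulder (a point): on the pin's axis at the underside of its grip, 42 mm above the tip; it rests on the staple when the pin is fully home
- pin_block: wooden parking block 70 by 70 by 50 mm, fixed, with a 14 mm upright hole in its middle where the pin stands. Origin: centre of its underside
- ink_pad: bystander: ink pad, 75 by 115 by 17 mm. Origin: centre of its underside
- parcel: bystander: small cardboard parcel, 110 by 160 by 60 mm. Origin: centre of its underside
- tape_stand: bystander: tape stand, 110 by 55 mm, 70 mm tall. Origin: centre of its underside
Mind the look-alikes: they are no part of the job. What is shaped like the pin but red is not meant. Leave any purple look-alike of the stamp0 alone.

How it is judged:
By the outcome, as a careful person would: the job done as asked, in the order asked, and still so for the second after the job is handed in, with the robot touching nothing.
Of stamp0, stamp1, stamp2, stamp3, stamp4 only 3 to 5 are there at a start; the rules pass over those that are not, and their reading is None.
At some moment in a run one of stamp0, stamp1, stamp2, stamp3, stamp4 may be knocked a few centimetres aside while the robot is not near it.
It also fails if it takes over 208 s, if anything falls off the work surface, if the arm or the gripper's body presses on something with over 40 N, if the wrist force passes 120 N, or if a joint passes its speed limit or range.

## Working session

There is one attempt and no reset: what is moved stays moved. The work goes in short steps, each a Python script; the robot and the scene stay as the last script left them, time stands still between calls to the robot, and variables do not carry over. Pictures are saved under pics/ and viewed, and the job is handed in when it is done.

```bash
ls; mkdir -p pics; python3 - <<'E'
from station import env, viewer
import cv2
for n in ("side","top"):
    p,d=viewer.read_camera(n); cv2.imwrite(f"pics/{n}0.png",p[:,:,::-1])
    i=viewer.camera_info(n); print(n,i)
s=env.sense(); print(s['t'],s['ee_pos'],s['tcp_rot'],s['gripper_width'])
E
```

```text
pics
side {'intrinsics': array([[490.01832128,   0.        , 283.18803822],
       [  0.        , 490.01832128, 209.7347758 ],
       [  0.        ,   0.        ,   1.        ]]), 'eye': array([0.39773913, 0.89814664, 0.6702221 ]), 'rotation': array([[-0.97906801,  0.12199749, -0.16291854],
       [-0.20344924, -0.56359397,  0.80060617],
       [ 0.00585204,  0.81699354,  0.57661712]])}
top {'intrinsics': array([[481.24241372,   0.        , 278.10616855],
       [  0.        , 481.24241372, 202.57904045],
       [  0.        ,   0.        ,   1.        ]]), 'eye': array([0.37636449, 0.11057104, 1.09135216]), 'rotation': array([[-0.00866381,  0.98813537, -0.15334086],
       [-0.99979859, -0.00578379,  0.01921796],
       [ 0.01810306,  0.15347648,  0.98798646]])}
0.1 [ 0.27172097 -0.58990184  0.21372594] [[-9.08253486e-01 -8.03489638e-04  4.18419597e-01]
 [-4.18420343e-01  1.39569900e-03 -9.08252426e-01]
 [ 1.45783599e-04 -9.99998703e-01 -1.60384489e-03]] 0.09154514275268466
```

View pics/side0.png

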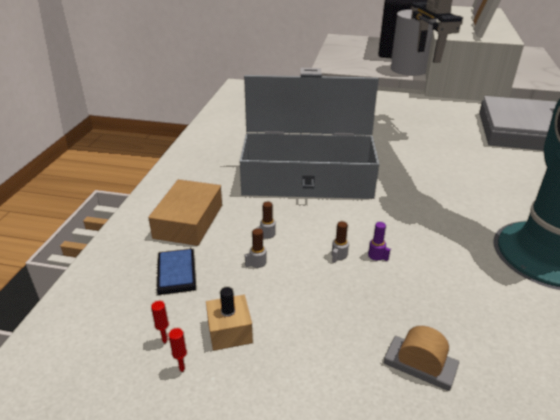

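View pics/top0.png

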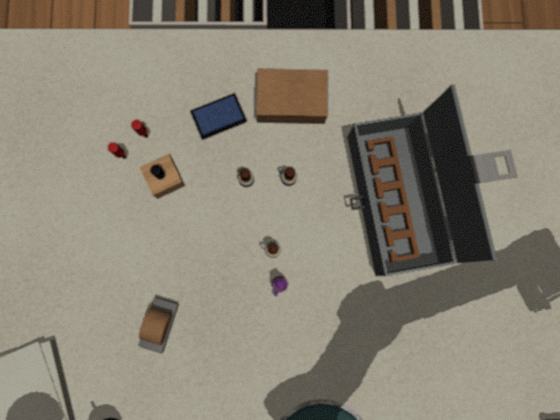

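The side view shows three dark-handled stamps at about (267,218), (257,247) and (341,240). A purple look-alike is at (379,240), the black pin is in its block at (227,300), and red pins are at (160,320) and (177,348). In the top view the stamps are at (289,174), (246,176) and (272,248), with purple at (280,284). The pin is at (158,172), red at (139,127) and (117,149). The chest is open, with its lid at about (460,170).

```bash
cat > h.py <<'E'
import numpy as np, cv2
from station import env, effector, solver, viewer, workorder, search_frame, tip_of
def pts(n,d):
    i=viewer.camera_info(n);K=i["intrinsics"];h,w=d.shape
    u,v=np.meshgrid(np.arange(w),np.arange(h))
    c=np.stack([(u-K[0,2])/K[0,0]*d,-(v-K[1,2])/K[1,1]*d,-d],-1)
    P=c@np.array(i["rotation"]).T+i["eye"]; P[d<=0]=np.nan; return P
def proj(n,P):
    i=viewer.camera_info(n);K=i["intrinsics"]
    c=(np.asarray(P)-i["eye"])@np.array(i["rotation"])
    return np.stack([K[0,2]+K[0,0]*c[...,0]/-c[...,2],K[1,2]-K[1,1]*c[...,1]/-c[...,2]],-1)
def crop(n,p,u0,v0,u1,v1,k,f): cv2.imwrite(f,cv2.resize(p[v0:v1,u0:u1,::-1],None,fx=k,fy=k,interpolation=cv2.INTER_CUBIC))
E
python3 - <<'E'
from h import *
for n in ("side","top"):
    p,d=viewer.read_camera(n); P=pts(n,d); np.save(f"{n}P.npy",P); np.save(f"{n}I.npy",p)
    for t in ("stamp0","pin","pin_shoulder","pin_block","chest","chest_hinge","lid_edge","hasp_hinge","hasp_tip","staple_eye","pocket0","pocket2","pocket4"):
        r=tip_of(n,t); print(n,t,[(np.round(q["at"],4).tolist(),round(q["score"],2)) for q in r[:6]])
crop("side",np.load("sideI.npy"),200,190,420,380,3.5,"pics/sc.png")
crop("top",np.load("topI.npy"),130,90,320,310,2.7,"pics/tc.png")
crop("top",np.load("topI.npy"),330,80,530,285,2.9,"pics/tch.png")
E
```

```text
side stamp0 [([0.605, 0.0615, -0.0017], 0.93), ([0.3636, 0.0909, 0.0003], 0.9), ([0.5992, 0.1566, -0.0027], 0.79), ([0.4429, 0.0979, 0.0013], 0.59)]
side pin [([0.6533, 0.4432, 0.0003], 0.89), ([0.7026, 0.393, 0.0012], 0.88), ([0.6023, 0.3497, 0.0059], 0.67)]
side pin_shoulder [([0.7054, 0.393, 0.0375], 0.96), ([0.6556, 0.44, 0.0403], 0.81), ([0.6008, 0.3487, 0.052], 0.58)]
side pin_block [([0.6025, 0.3449, 0.001], 0.76)]
side chest [([0.5513, -0.1743, -0.0019], 0.9)]
side chest_hinge [([0.7888, 0.0547, 0.0002], 0.33)]
side lid_edge [([0.5678, -0.2638, 0.2457], 0.79)]
side hasp_hinge [([0.5636, -0.2615, 0.2541], 0.45)]
side hasp_tip [([0.5816, -0.339, 0.2387], 0.64)]
side staple_eye [([0.5365, -0.0853, 0.0526], 0.88), ([0.6032, 0.3451, 0.0017], 0.67)]
side pocket0 [([0.6016, 0.3469, 0.0539], 0.67), ([0.2744, 0.3549, 0.0052], 0.22)]
side pocket2 [([0.6016, 0.3469, 0.0539], 0.67), ([0.2744, 0.3549, 0.0052], 0.22)]
side pocket4 [([0.6016, 0.3469, 0.0539], 0.67), ([0.2744, 0.3549, 0.0052], 0.22)]
top stamp0 [([0.6, 0.1615, 0.0034], 0.81), ([0.3601, 0.0867, 0.0026], 0.68), ([0.6029, 0.062
[... 731 characters left out ...]
ye [([0.538, -0.0782, 0.0549], 0.91)]
top pocket0 [([0.553, -0.1711, 0.0071], 0.97), ([0.4417, -0.1916, 0.0046], 0.85), ([0.4968, -0.1788, 0.0031], 0.77), ([0.606, 0.3447, 0.0504], 0.74), ([0.6611, -0.1542, 0.0064], 0.64), ([0.5552, -0.1761, -0.0002], 0.16)]
top pocket2 [([0.553, -0.1711, 0.0071], 0.97), ([0.4417, -0.1916, 0.0046], 0.85), ([0.4968, -0.1788, 0.0031], 0.77), ([0.606, 0.3447, 0.0504], 0.74), ([0.6611, -0.1542, 0.0064], 0.64), ([0.5552, -0.1761, -0.0002], 0.16)]
top pocket4 [([0.553, -0.1711, 0.0071], 0.97), ([0.4417, -0.1916, 0.0046], 0.85), ([0.4968, -0.1788, 0.0031], 0.77), ([0.606, 0.3447, 0.0504], 0.74), ([0.6611, -0.1542, 0.0064], 0.64), ([0.5552, -0.1761, -0.0002], 0.16)]
```

View pics/sc.png

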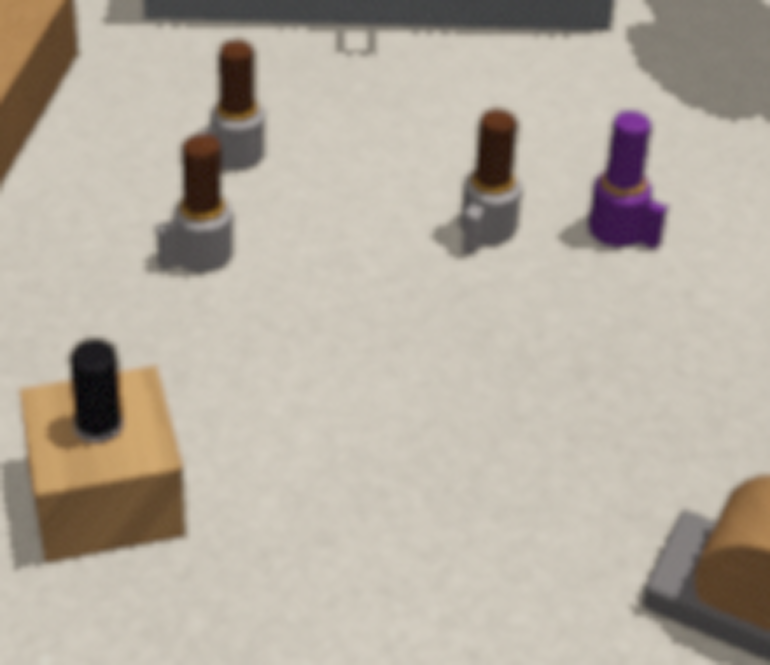

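View pics/tc.png

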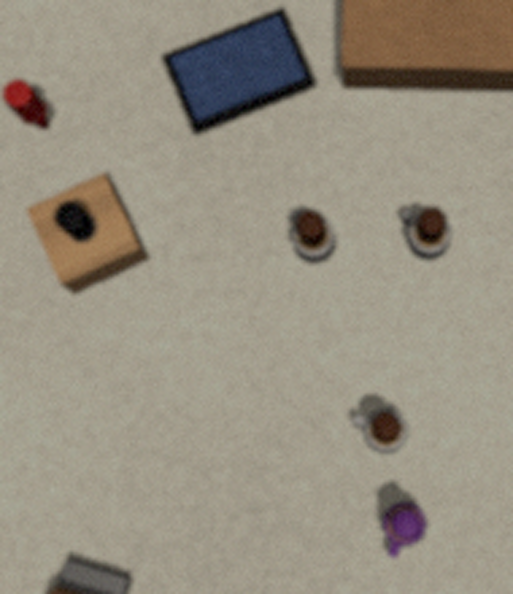

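View pics/tch.png

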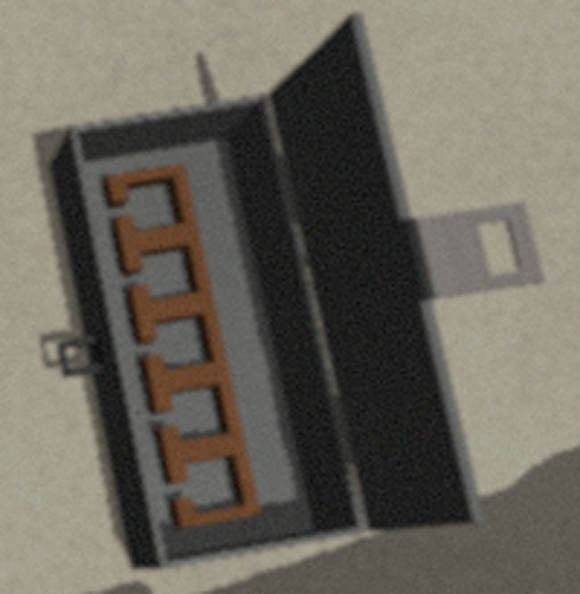

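Candidates for the stamps in the top view are (246,176), (289,174) and (272,248), all dark brown. The purple one at (280,284) is excluded. For the pin, I choose the black one in the block at (158,172) and exclude the red ones at (139,127) and (117,149). The crops confirm both choices. Next I'll fit the poses precisely from depth.

```bash
cat >> h.py <<'E'
from scipy.optimize import minimize, least_squares
def stampfit(Ps,c,verbose=True):
    """Ps: dict of clouds. fit axis from handle+barrel, fin direction"""
    c=np.array(c[:2]);out=[]
    for it in range(3):
      Q=[]
      for P in Ps.values():
        q=P.reshape(-1,3);q=q[np.isfinite(q).all(1)]
        Q.append(q[(np.hypot(*(q[:,:2]-c).T)<0.034)&(q[:,2]>0.006)&(q[:,2]<0.1)])
      Q=np.vstack(Q)
      z=Q[:,2]
      def res(p):
        d=Q[:,:2]-p[:2];a=np.arctan2(d[:,1],d[:,0]);
        r=np.hypot(*d.T)
        # signed distances to solids: barrel, handle, fin
        def cyl(R,z0,z1): return np.hypot(np.maximum(r-R,0),np.maximum(np.maximum(z0-z,z-z1),0)) + np.minimum(np.maximum(r-R,np.maximum(z-z1,z0-z)),0)
        x=d@np.array([np.cos(p[2]),np.sin(p[2])]);y=d@np.array([-np.sin(p[2]),np.cos(p[2])])
        fb=np.maximum.reduce([x-.028,-x,abs(y)-.004,z-.03])
        s=np.minimum.reduce([cyl(.018,0,.036),cyl(.012,.036,.084),fb])
        return s
      best=None
      for y0 in np.arange(0,2*np.pi,np.pi/8):
        r=least_squares(res,[c[0],c[1],y0],loss='soft_l1',f_scale=0.002)
        if best is None or r.cost<best.cost: best=r
      c=best.x[:2]
    return np.array(best.x),np.median(abs(res(best.x))),len(Q)
E
python3 - <<'E'
from h import *
Ps={n:np.load(n+"P.npy") for n in("side","top")}
for nm,c in dict(A=(.6,.16),B=(.604,.062),C=(.441,.098)).items():
    for k in (["side"],["top"],["side","top"]):
        x,m,n=stampfit({j:Ps[j] for j in k},c); print(nm,k,np.round(x,4),np.degrees(x[2]%(2*np.pi)).round(1),m.round(5),n)
T=Ps["top"].reshape(-1,3)
w=T[(T[:,0]>.3)&(T[:,0]<.48)&(T[:,1]>.2)&(abs(T[:,2])<.03)]; print("table z top",np.nanmedian(w[:,2]),w[:,2].std())
T=Ps["side"].reshape(-1,3)
w=T[(T[:,0]>.3)&(T[:,0]<.48)&(T[:,1]>.2)&(abs(T[:,2])<.03)]; print("table z side",np.nanmedian(w[:,2]),w[:,2].std())
T=Ps["top"].reshape(-1,3)
I=np.load("topI.npy").astype(int)
# rack: orange
m=(I[...,0]-I[...,2]>50)
P=Ps["top"];z=P[...,2]
k=m&(P[...,1]<-.12)&(z>.015)&(z<.05)
print("rack",k.sum(),np.percentile(z[k],[5,50,95]))
q=P[k];print(q.min(0),q.max(0))
rim=(z>.085)&(z<.11)&(P[...,1]<-.05)&(P[...,1]>-.3)&(P[...,0]>.3)
print("rim",rim.sum()); np.save("rim.npy",P[rim])
E
```

```text
A ['side'] [0.5994 0.1623 0.6185] 35.4 0.00079 591
A ['top'] [0.5994 0.1618 0.5944] 34.1 0.00065 256
A ['side', 'top'] [0.5993 0.1622 0.6183] 35.4 0.00076 847
B ['side'] [0.6016 0.0653 0.845 ] 48.4 0.00087 454
B ['top'] [0.6017 0.0648 0.8471] 48.5 0.00073 267
B ['side', 'top'] [0.6016 0.0652 0.8363] 47.9 0.00084 721
C ['side'] [0.4384 0.103  1.2384] 71.0 0.00081 532
C ['top'] [0.4383 0.1024 1.208 ] 69.2 0.00094 233
C ['side', 'top'] [0.4384 0.1029 7.5189] 70.8 0.00085 765
table z top 0.000776227559967646 0.002936105402544998
table z side 0.0002641806235944566 0.0034043547153189625
rack 1368 [0.02700032 0.03035383 0.03365588]
[ 0.41158278 -0.2187763   0.02388763] [ 0.68953098 -0.12053449  0.03676307]
rim 2035
```

```bash
cat > chest.py <<'E'
from h import *
Ps={n:np.load(n+"P.npy") for n in("side","top")}
def loc(p,q):
    c,s=np.cos(p[2]),np.sin(p[2]);d=q[:,:2]-p[:2]
    return d@np.array([c,s]),d@np.array([-s,c])
def fit(keys,p0):
    Q=np.vstack([Ps[k].reshape(-1,3) for k in keys]);Q=Q[np.isfinite(Q).all(1)]
    p=np.array(p0)
    for _ in range(4):
        x,y=loc(p,Q);z=Q[:,2]
        m=(abs(x)<.09)&(abs(y)<.18)&(z>.04)&(z<.104)&~((x>.06)&(z>.09))&~((x<-.079)&(abs(y)<.03))
        q=Q[m]
        def sd(p):
            x,y=loc(p,q);z=q[:,2]
            o=np.maximum(abs(x)-.075,abs(y)-.165);i=np.maximum(abs(x)-.07,abs(y)-.16)
            return np.maximum.reduce([o,-i,z-.098])
        r=least_squares(sd,p,loss='soft_l1',f_scale=.002);p=r.x
    return p,np.median(abs(r.fun)),len(q)
p0=[.5514,-.176,-np.pi/2+.15]
for k in(["top"],["side"],["top","side"]):
    p,m,n=fit(k,p0);print(k,np.round(p,4),np.degrees(p[2]).round(2),m,n)
# rack mask
P=Ps["top"];Q=P.reshape(-1,3)
def cost(p):
    x,y=loc(p,Q);z=Q[:,2]
    near=(abs(y)<.155)&(x>-.035)&(x<.025)
    yy=y-np.clip(np.round(y/.056),-2,2)*.056
    hole=(abs(x+.005)<.0195)&(abs(yy)<.0195)|((x<-.02)&(abs(yy)<.006))
    up=(z>.024)&(z<.04)&(abs(x)<.07);dn=(z<.015)&near
    return (up&hole).sum()
    
def cost2(p):  # image based: predicted rack-top membership via rays at z=.03
    i=viewer.camera_info("top");h=.03
    X=i["eye"]+(Q-i["eye"])*((h-i["eye"][2])/(Q[:,2]-i["eye"][2]))[:,None]
    x,y=loc(p,X);z=Q[:,2]
    yy=y-np.clip(np.round(y/.056),-2,2)*.056
    region=(abs(y)<.14)&(x>-.022)&(x<.0195)   # between pockets
    hole=(abs(x+.005)<.0195)&(abs(yy)<.0195)
    on=(z>.022)
    return (region&(on==hole)).sum()
for f in(cost,cost2):
    best=min(((f(p+np.array([a,b,g])),a,b,g) for a in np.arange(-.006,.0061,.001) for b in np.arange(-.006,.0061,.001) for g in(-.02,-.01,0,.01,.02)))
    al=[(a,b,g) for a in np.arange(-.006,.0061,.001) for b in np.arange(-.006,.0061,.001) for g in(-.02,-.01,0,.01,.02) if f(p+np.array([a,b,g]))<=best[0]*1.1+1]
    print(f.__name__,best,f(p),np.mean(al,0),len(al))
# lid
Q=np.vstack([Ps[k].reshape(-1,3) for k in("top","side")]);Q=Q[np.isfinite(Q).all(1)]
x,y=loc(p,Q);z=Q[:,2];m=(abs(y)<.15)&(x>.05)&(x<.14)&(z>.12)&(z<.23)
A=np.polyfit(z[m],x[m],1);print("lid x at .098:",np.polyval(A,.098),"tilt",A[0],m.sum(),"ang",np.pi/2+np.arctan(A[0]))
m=(abs(y)<.024)&(x>.1)&(z>.2);print("hasp",m.sum());A=np.polyfit(x[m],z[m],1);print(A,x[m].min(),x[m].max())
# staple
m=(abs(y)<.03)&(x<-.08)&(z>.035)&(z<.07);print("staple",m.sum(),x[m].min(),x[m].max(),y[m].min(),y[m].max(),np.median(y[m]))
# pin
for k in Ps:
    Q=Ps[k].reshape(-1,3);m=(np.hypot(Q[:,0]-.603,Q[:,1]-.3475)<.02)&(Q[:,2]>.056);q=Q[m]
    r=least_squares(lambda p:np.where(q[:,2]<.097,np.hypot(q[:,0]-p[0],q[:,1]-p[1])-.012,np.maximum(np.hypot(q[:,0]-p[0],q[:,1]-p[1])-.012,0)),[.603,.3475],loss='soft_l1',f_scale=.002)
    print("pin",k,r.x,q[:,2].max(),np.median(abs(r.fun)),len(q))
    m=(abs(Q[:,0]-.603)<.05)&(abs(Q[:,1]-.3475)<.05)&(Q[:,2]>.04)&(Q[:,2]<.056);print("block top",np.median(Q[m],0))
E
python3 chest.py
```

```text
['top'] [ 0.5524 -0.1745 -1.405 ] -80.5 0.0004229254460070553 3267
['side'] [ 0.5519 -0.1718 -1.4077] -80.65 0.0011880598893391561 5340
['top', 'side'] [ 0.5522 -0.1737 -1.405 ] -80.5 0.0009712440703493752 8589
cost (np.int64(65), np.float64(0.0), np.float64(0.0), 0) 65 [0. 0. 0.] 1
cost2 (np.int64(63), np.float64(0.0), np.float64(0.001), 0) 90 [0.    0.001 0.   ] 1
lid x at .098: 0.07556128573048743 tilt 0.048538018696986866 8988 ang 1.6192962817416758
hasp 821
[-0.10904195  0.2593392 ] 0.10014818221597932 0.16757332265381578
staple 149 -0.11137724912381797 -0.08020889113705314 -0.013625407056798758 0.013536775073142597 0.00022218286219046027
pin side [0.60345802 0.34894041] 0.10223273425523205 0.000243093860209799 373
block top [0.59702105 0.36094054 0.04987252]
pin top [0.60299961 0.34859126] 0.10591723357002658 0.0 162
block top [0.59794873 0.34375515 0.05066704]
```

```bash
cat >> h.py <<'E'
CH=np.array([.5522,-.1735,-1.405]); FINC=CH[2]+np.pi
def ori(psi):
    return np.array([[np.sin(psi),0,np.cos(psi)],[-np.cos(psi),0,np.sin(psi)],[0,-1,0]])
def c2w(x,y,z):
    c,s=np.cos(CH[2]),np.sin(CH[2]); return np.array([CH[0]+c*x-s*y,CH[1]+s*x+c*y,z])
def F(): s=env.sense(); return np.round(s["wrist_force"],1),np.round(s["ee_pos"],4),round(s["t"],1),round(s["gripper_width"],4)
E
python3 - <<'E'
from h import *
q=env.sense()["joint_positions"]
for nm,pos in [("up0",[.272,-.59,.42]),("mid",[.55,.1,.4]),("A",[.5994,.1620,.041]),("C",[.4384,.1027,.041]),("p1",c2w(-.005,-.056,.047)),("p3",c2w(-.005,.056,.047)),("p2",c2w(-.005,0,.047)),("p2hi",c2w(-.005,0,.2)),("lidpush",c2w(.1,-.08,.2)),("haspend",c2w(-.095,0,.065)),("pinA",[.603,.3487,.06])]:
    o=[]
    for psi in np.radians(np.arange(-180,180,30))+.166:
        k=solver.inverse_kinematics(pos,ori(psi)); o.append(None if k is None else round(float(k[6]),2))
    print(nm,np.round(pos,3),o)
print(np.round(q,2))
E
```

```text
up0 [ 0.272 -0.59   0.42 ] [-1.79, -1.29, -0.8, -0.3, 0.19, 0.68, 1.18, 1.68, 2.17, 2.66, -2.78, -2.28]
mid [0.55 0.1  0.4 ] [2.68, -2.79, -2.29, -1.79, -1.26, -0.75, -0.23, 0.28, 0.78, 1.25, 1.63, 2.16]
A [0.599 0.162 0.041] [2.16, -2.85, -2.42, -2.01, -1.53, -1.04, -0.56, -0.11, 0.36, 0.84, 1.21, 1.63]
C [0.438 0.103 0.041] [2.02, -2.03, -2.51, -2.08, -1.67, -1.19, -0.64, -0.12, 0.4, 0.86, 1.12, 1.5]
p1 [ 0.496 -0.178  0.047] [-2.55, -2.11, -1.67, -1.23, -0.78, -0.33, 0.13, 0.61, 1.1, 1.56, 1.63, -2.2]
p3 [ 0.607 -0.159  0.047] [-2.62, -2.18, -1.73, -1.3, -0.84, -0.39, 0.07, 0.53, 1.02, 1.51, 1.64, 2.17]
p2 [ 0.551 -0.169  0.047] [-2.59, -2.14, -1.7, -1.27, -0.82, -0.37, 0.09, 0.56, 1.06, 1.54, 1.63, 2.15]
p2hi [ 0.551 -0.169  0.2  ] [-2.7, -2.21, -1.72, -1.24, -0.75, -0.26, 0.22, 0.71, 1.2, 1.68, 1.85, 2.38]
lidpush [ 0.49  -0.285  0.2  ] [-2.44, -1.95, -1.46, -0.97, -0.48, 0.0, 0.48, 0.97, 1.45, 1.93, 2.09, -2.92]
haspend [ 0.537 -0.08   0.065] [-2.8, -2.36, -1.9, -1.48, -1.03, -0.56, -0.1, 0.36, 0.89, 1.39, 1.47, 2.0]
pinA [0.603 0.349 0.06 ] [2.0, -2.32, -2.78, -2.3, -1.85, -1.41, -0.91, -0.36, 0.15, 0.65, 1.04, 1.48]
[ 1.1   0.47 -0.01  1.6   0.01  1.07 -0.06]
```

```bash
cat >> h.py <<'E'
def look(c,tag=None):
    Ps={}
    for n in("side","top"):
        p,d=viewer.read_camera(n);Ps[n]=pts(n,d)
        if tag: cv2.imwrite(f"pics/{tag}_{n}.png",p[:,:,::-1])
    return Ps
def pick(fit,delta):
    fin=fit[2]%(2*np.pi); psi=fin+delta; psi=(psi+np.pi)%(2*np.pi)-np.pi
    o=ori(psi); x,y=fit[:2]
    env.reach([x,y,.17],o); env.movel([x,y,.041],rate=.1)
    effector.grasp(20); print("gripped",F())
    env.movel([x,y,.20],rate=.15); print("lift",F())
E
python3 - <<'E'
from h import *
env.movel([.272,-.59,.42],rate=.3)
env.reach([.5,.07,.36],ori(-.4))
print(F())
Ps=look(None,"l1")
fb,m,n=stampfit(Ps,(.6016,.065));print("B",fb,m,n)
pick(fb,-np.pi/2)
p,d=viewer.read_camera("side");cv2.imwrite("pics/g1.png",p[:,:,::-1])
E
```

```text
(array([-0.6,  0.1,  0.5]), array([0.5004, 0.0688, 0.3599]), 4.8, 0.0922)
B [0.60166003 0.06519565 0.8464328 ] 0.000795355132722584 454
gripped (array([ 0.2, -0.1, -0.7]), array([0.6016, 0.0651, 0.0409]), 8.3, 0.0235)
lift (array([ 0.2, -0.6, -2.5]), array([0.601 , 0.065 , 0.1989]), 9.5, 0.0238)
```

View pics/g1.png

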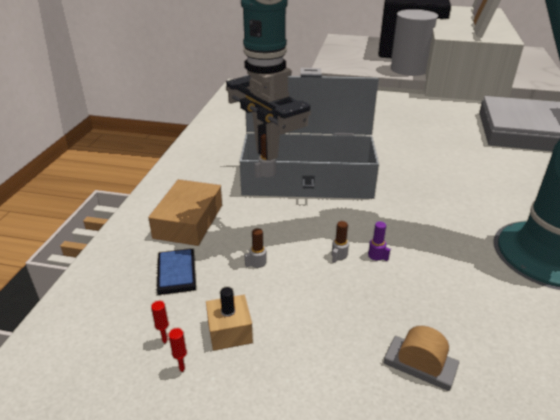

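The stamp is held, with its barrel at about (265,165) in the side view. Moving over pocket1 and measuring the held stamp there.

```bash
cat >> h.py <<'E'
def heldfit(P,tcp,dz):
    """fit held stamp barrel axis xy + fin yaw from a cloud; stamp foot at z=dz"""
    q=P.reshape(-1,3);q=q[np.isfinite(q).all(1)];q=q-[0,0,dz]
    q=q[(np.hypot(*(q[:,:2]-tcp[:2]).T)<.034)&(q[:,2]>-.004)&(q[:,2]<.0355)]
    def res(p):
        d=q[:,:2]-p[:2];z=q[:,2]; r=np.hypot(*d.T)
        x=d@np.array([np.cos(p[2]),np.sin(p[2])]);y=d@np.array([-np.sin(p[2]),np.cos(p[2])])
        return np.minimum(np.maximum.reduce([r-.018,z-.036,-z]),np.maximum.reduce([x-.028,-x,abs(y)-.004,z-.03,-z]))
    b=min((least_squares(res,[tcp[0],tcp[1],f],loss='soft_l1',f_scale=.002) for f in FINC+np.array([-.3,0,.3])),key=lambda r:r.cost)
    return b.x,np.median(abs(b.fun)),len(q)
def over(y,delta,zt=.19):
    o=ori((FINC+delta+np.pi)%(2*np.pi)-np.pi); t=c2w(-.005,y,zt)
    env.movel(t,o,rate=.15); return t
E
python3 - <<'E'
from h import *
t=over(-.056,-np.pi/2); s=F();print(s,t)
for n in("side","top"):
    p,d=viewer.read_camera(n);P=pts(n,d);np.save(n+"H.npy",P);cv2.imwrite(f"pics/h1_{n}.png",p[:,:,::-1])
    print(n,heldfit(P,s[1],s[1][2]-.041),FINC)
E
```

```text
(array([-0.1,  0.5, -2. ]), array([ 0.4964, -0.1772,  0.1901]), 11.4, 0.0239) [ 0.49614273 -0.17781068  0.19      ]
side (array([ 0.49639369, -0.17685615,  1.70595708]), np.float64(0.0008707534933945736), 223) 1.736592653589793
top (array([ 0.49654576, -0.17758035,  1.74596569]), np.float64(0.00038699594578815635), 127) 1.736592653589793
```

View pics/h1_side.png

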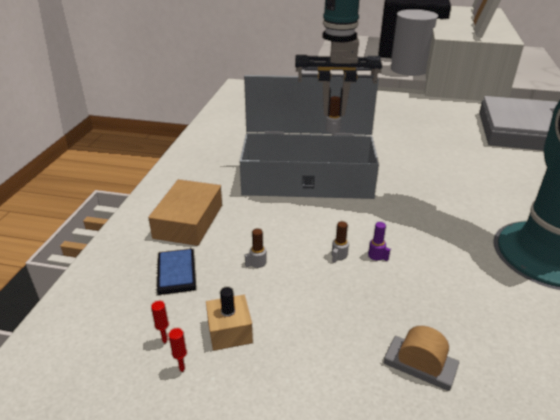

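View pics/h1_top.png

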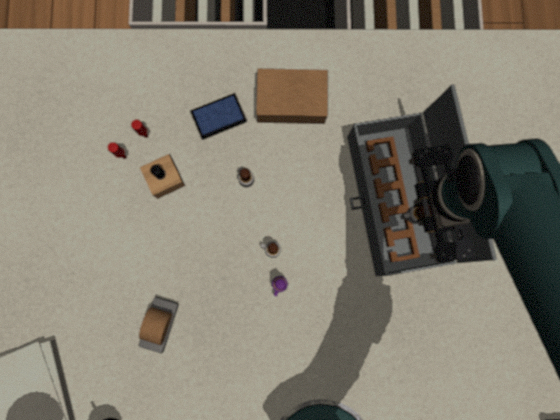

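The held stamp is at (335,112) in the side view, above the second pocket from the robot's end, and matches the TCP to within about 1 mm. Lowering with force checks.

```bash
cat >> h.py <<'E'
def insert(t,zend=.0475):
    """lower from z=.19 to seated with spiral search. True if seated"""
    env.movel([t[0],t[1],.080],rate=.12)
    f0=env.sense()["wrist_force"].copy()
    c=np.array(t[:2]);k=0;z=.080
    while z>zend+1e-4:
        zn=max(z-.004,zend)
        env.movel([c[0],c[1],zn],rate=.05)
        s=env.sense();fz=s["wrist_force"][2]-f0[2];fxy=s["wrist_force"][:2]-f0[:2]
        if fz>6:
            print("contact z",zn,"f",np.round(s["wrist_force"]-f0,1),"c",c-np.array(t[:2]),s["ee_pos"])
            if zn<zend+.0035: break
            k+=1
            if k>14: return False
            env.movel([c[0],c[1],zn+.004],rate=.05)
            r=.0008+.0002*k;a=k*2.4;c=np.array(t[:2])+r*np.array([np.cos(a),np.sin(a)])
            z=zn+.004
        else: z=zn
    print("down",F(),np.round(s["wrist_force"]-f0,1)); return True
E
python3 - <<'E'
from h import *
t=c2w(-.005,-.056,.19)
ok=insert(t);print(ok)
if ok:
    effector.release();env.pause(.2);print(F())
    s=env.sense()["ee_pos"];env.movel([s[0],s[1],.22],rate=.2)
    env.reach([.5,.03,.36],ori(-.4));print(F())
    p,d=viewer.read_camera("top");P=pts("top",d);crop("top",p,330,80,530,285,2.9,"pics/t2.png")
    q=P.reshape(-1,3);m=(np.hypot(q[:,0]-t[0],q[:,1]-t[1])<.015);print("handle top z",np.sort(q[m,2])[-30::6])
    Ps=look(None,"l2")
    fa,m,n=stampfit(Ps,(.5994,.162));print("A",fa,m,n)
    print(stampfit(Ps,(.4384,.1027)))
E
```

```text
down (array([-0.4,  0.3, -2.7]), array([ 0.4962, -0.1778,  0.0475]), 14.8, 0.0238) [-1.1 -0.2 -1.1]
True
(array([-1.2, -0.1, -0.3]), array([ 0.4961, -0.1778,  0.0475]), 16.1, 0.092)
(array([-0.6, -0.2,  0. ]), array([0.4998, 0.0286, 0.3587]), 18.1, 0.0918)
handle top z []
A [0.59946017 0.16213362 0.62155597] 0.0006883362101574569 838
(array([0.43847208, 0.1027496 , 1.23874312]), np.float64(0.0007836478271086057), 765)
```

View pics/t2.png

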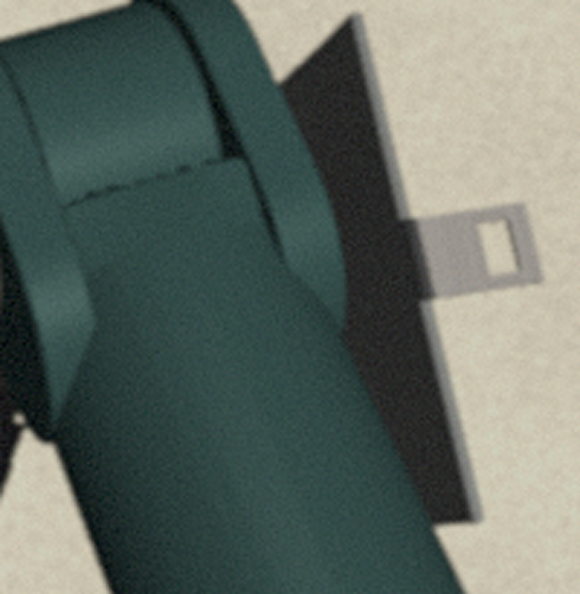

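The arm hides the chest in that view, but the stamp went down freely. Next is A into pocket3.

```bash
python3 - <<'E'
from h import *
fa=stampfit(look(None),(.5994,.162))[0];print(fa)
pick(fa,-np.pi/2)
t=over(.056,-np.pi/2); s=F();print(s,t)
for n in("side","top"):
    p,d=viewer.read_camera(n);P=pts(n,d)
    print(n,heldfit(P,s[1],s[1][2]-.041),FINC)
ok=insert(t);print(ok)
if ok:
    effector.release();env.pause(.2);print(F())
    s=env.sense()["ee_pos"];env.movel([s[0],s[1],.22],rate=.2)
    env.reach([.42,.2,.36],ori(-.4));print(F())
    Ps=look(None,"l3")
    print(stampfit(Ps,(.4384,.1027)))
    q=np.vstack([P.reshape(-1,3) for P in Ps.values()])
    for y in(-.056,.056):
        t=c2w(-.005,y,0);m=(np.hypot(q[:,0]-t[0],q[:,1]-t[1])<.009)&(q[:,2]>.04);print("handle top z",np.median(q[m,2]),m.sum())
E
```

```text
[0.59945214 0.16215358 0.59523256]
gripped (array([-0.1, -0.6, -0.3]), array([0.5995, 0.162 , 0.0409]), 21.9, 0.0239)
lift (array([-0.4,  0.6, -2.8]), array([0.5988, 0.1618, 0.1989]), 23.1, 0.0238)
(array([-0.2,  0.1, -2.3]), array([ 0.6066, -0.1586,  0.1901]), 25.4, 0.0234) [ 0.6066069  -0.15932645  0.19      ]
side (array([ 0.6065038 , -0.1583687 ,  1.68293321]), np.float64(0.000847313123562711), 215) 1.736592653589793
top (array([ 0.60664983, -0.15893857,  1.74470704]), np.float64(0.00044574462665673657), 136) 1.736592653589793
down (array([-0.4,  0.7, -2.4]), array([ 0.6067, -0.1593,  0.0476]), 28.8, 0.0238) [-0.2  1.4 -0.3]
True
(array([-0.1,  0.1, -0.5]), array([ 0.6066, -0.1593,  0.0475]), 30.1, 0.0918)
(array([-0.6, -0.3, -0.5]), array([0.4207, 0.199 , 0.3597]), 32.6, 0.0917)
(array([0.43834876, 0.10304287, 1.22008961]), np.float64(0.0008040618882049679), 763)
handle top z 0.09018125038401514 73
handle top z 0.09000945405620664 73
```

View pics/l3_top.png

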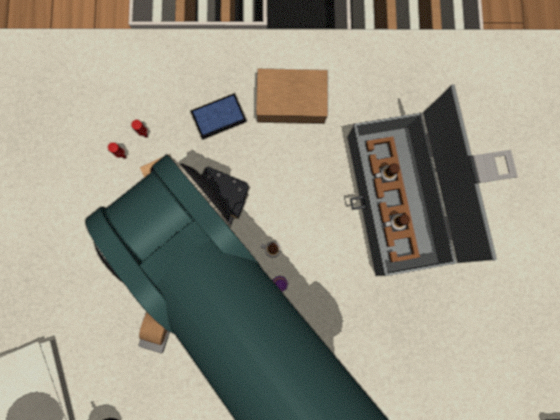

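View pics/l3_side.png

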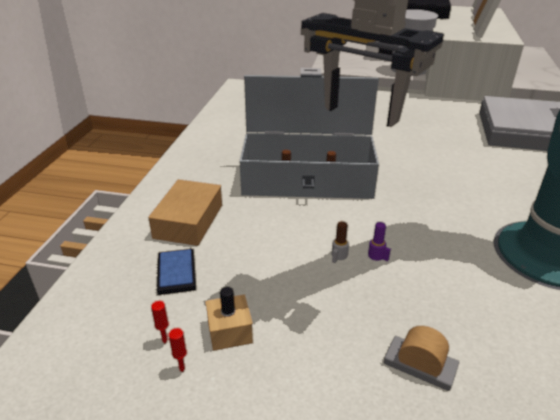

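Both seated stamps show handle tops at z = 0.090 (top view (390,172) and (400,221)). Stamp C, at (272,248), goes into pocket2 with the jaws turned 28° to clear its neighbours and the lid.

```bash
python3 - <<'E'
from h import *
D=-np.pi/2-np.radians(28)
fc=stampfit(look(None),(.4384,.1027))[0];print(fc)
pick(fc,D)
t=over(0,D); s=F();print(s,t)
for n in("side","top"):
    p,d=viewer.read_camera(n);P=pts(n,d);cv2.imwrite(f"pics/h3_{n}.png",p[:,:,::-1])
    print(n,heldfit(P,s[1],s[1][2]-.041),FINC)
ok=insert(t);print(ok)
for n in("side","top"):
    p,d=viewer.read_camera(n);cv2.imwrite(f"pics/h4_{n}.png",p[:,:,::-1])
E
```

```text
[0.43834876 0.10289071 1.2286426 ]
gripped (array([-0.2, -0.2, -1.5]), array([0.4383, 0.1028, 0.0409]), 36.2, 0.0236)
lift (array([-0.3, -0.2, -1.9]), array([0.4377, 0.1026, 0.1992]), 37.4, 0.024)
(array([-0.9,  0.3, -2.2]), array([ 0.5513, -0.1679,  0.1901]), 39.5, 0.0238) [ 0.55137481 -0.16856856  0.19      ]
side (array([ 0.55096071, -0.16778945,  1.80998384]), np.float64(0.0009741953725179841), 212) 1.736592653589793
top (array([ 0.55070908, -0.16842163,  1.71955223]), np.float64(0.0004272438830685045), 114) 1.736592653589793
down (array([-0.3,  0.5, -2.8]), array([ 0.5514, -0.1686,  0.0475]), 42.9, 0.0238) [ 0.   1.9 -0.6]
True
```

View pics/h4_top.png

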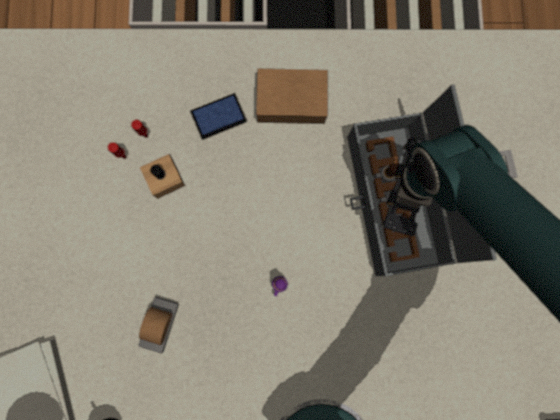

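The gripper is over the chest at about (405,200) and the stamp is down with no contact force. Releasing and inspecting.

```bash
python3 - <<'E'
from h import *
effector.release();env.pause(.2);print(F())
s=env.sense()["ee_pos"];env.movel([s[0],s[1],.23],rate=.15);print(F())
env.reach([.45,.2,.36],ori(-.2));print(F())
Ps=look(None,"l4")
I=cv2.imread("pics/l4_top.png")[:,:,::-1];crop("top",I,330,80,530,285,2.9,"pics/l4c.png")
q=np.vstack([P.reshape(-1,3) for P in Ps.values()])
for y in(-.056,0,.056):
    t=c2w(-.005,y,0);m=(np.hypot(q[:,0]-t[0],q[:,1]-t[1])<.009)&(q[:,2]>.04);print("handle top z",np.median(q[m,2]),m.sum())
    print(stampfit({"t":Ps["top"]-[0,0,.006]},t))
for t in("chest","stamp0"):print([(np.round(r["at"],3),round(r["score"],2)) for r in tip_of("top",t)])
for nm in Ps:np.save(nm+"P.npy",Ps[nm])
E
python3 chest.py | tail -8
```

```text
(array([-0.7,  0.2,  0.6]), array([ 0.5514, -0.1686,  0.0475]), 44.3, 0.0922)
(array([ 0.5, -0.3, -0.2]), array([ 0.5508, -0.1686,  0.229 ]), 45.7, 0.092)
(array([ 0.2, -0.2, -0.5]), array([0.4509, 0.1984, 0.3594]), 47.2, 0.0918)
handle top z 0.08976417544379744 69
(array([ 0.49761861, -0.17387223,  3.38404282]), np.float64(0.00375087737682649), 689)
handle top z 0.08974960561487877 77
(array([ 0.55166006, -0.16528944,  4.18340729]), np.float64(0.003780141995542892), 670)
handle top z 0.08972777863546111 71
(array([ 0.60832352, -0.15575595,  3.53065389]), np.float64(0.0036851861965998163), 667)
[(array([ 0.552, -0.173, -0.002]), 0.58)]
[(array([ 0.604, -0.16 ,  0.011]), 0.76), (array([ 0.495, -0.178,  0.004]), 0.74), (array([ 0.553, -0.173,  0.006]), 0.67)]
cost (np.int64(252), np.float64(0.0), np.float64(0.001), 0) 254 [-0.00011111  0.00022222  0.        ] 9
cost2 (np.int64(735), np.float64(-0.001), np.float64(0.002), 0) 764 [-0.00071186  0.00161017  0.00101695] 59
lid x at .098: 0.07497183716991306 tilt 0.048949897252177674 8641 ang 1.619707183998265
hasp 725
[-0.09647041  0.25780045] 0.10013889414894662 0.167202694296507
staple 153 -0.1101920074557779 -0.08014701863421228 -0.022968521206450185 0.013375652840833929 -0.0013435273571287948
pin side [0.60351649 0.34893711] 0.10240314394614247 0.0002868164389653229 377
block top [0.59683539 0.3610845  0.04996855]Traceback (most recent call last):
  File "chest.py", line 56, in <module>
    print("pin",k,r.x,q[:,2].max(),np.median(abs(r.fun)),len(q))
                      ~~~~~~~~~~^^
    return umr_maximum(a, axis, None, out, keepdims, initial, where)
ValueError: zero-size array to reduction operation maximum which has no identity
```

View pics/l4c.png

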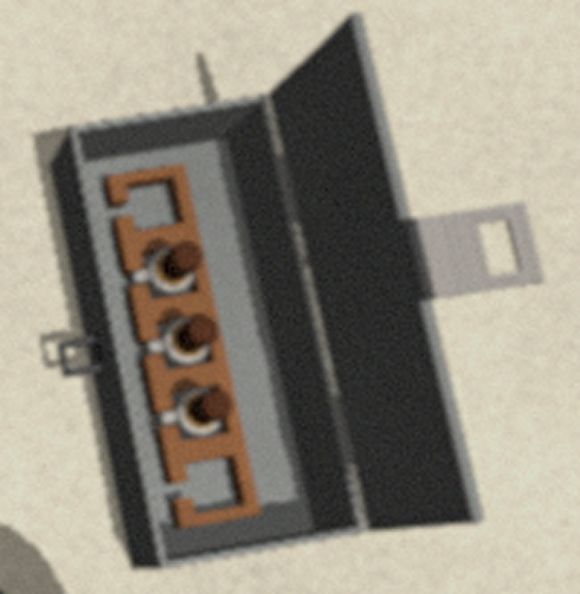

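The crop shows all three stamps in the middle pockets with fins in the notches, and the end pockets at (150,200) and (215,480) empty. The top-only refit of seated stamps locks onto rack points, so I discount it. Handle height, the crop and the detector all agree. Closing the lid next, pushing from behind at chest y = −130 mm, clear of the hasp.

```bash
python3 - <<'E'
from h import *
psi=.166
effector.grasp(10)
env.movel([.45,.15,.43],rate=.3)
env.reach(c2w(.14,-.13,.43),ori(psi));print(F())
env.movel(c2w(.14,-.13,.21),rate=.2);print(F())
p,d=viewer.read_camera("side");cv2.imwrite("pics/lid0.png",p[:,:,::-1])
p,d=viewer.read_camera("top");cv2.imwrite("pics/lid0t.png",p[:,:,::-1])
E
```

```text
(array([-0.3, -0.3, -0.5]), array([ 0.4478, -0.3315,  0.4301]), 50.9, 0.0004)
(array([ 0.3, -0. ,  0.3]), array([ 0.4479, -0.3332,  0.2111]), 52.1, 0.0005)
```

View pics/lid0.png

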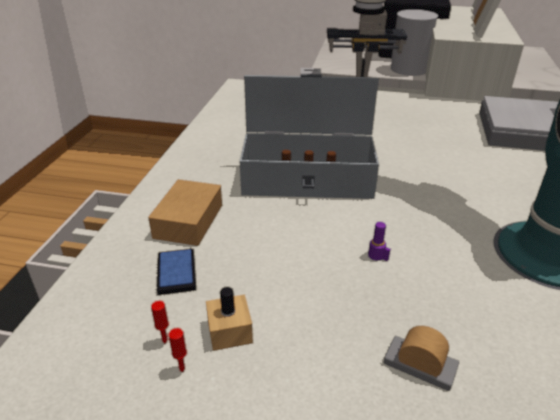

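View pics/lid0t.png

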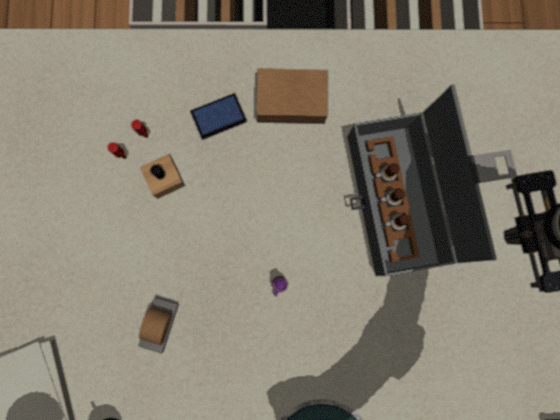

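The gripper stands behind the lid (side (365,60), top (535,235)), beside the hasp. Sweeping the lid shut along an arc.

```bash
python3 - <<'E'
from h import *
r=.115
def tcp(phi,pen=.001):
    n=np.array([np.sin(phi),np.cos(phi)])
    u=r*np.array([-np.cos(phi),np.sin(phi)])+(.008+.010*abs(np.sin(phi))-pen)*n
    return c2w(.075+u[0],-.13,.098+u[1])
mx=0
for phi in np.r_[1.75,np.arange(1.6,.09,-.1),.1,.05]:
    env.movel(tcp(phi,-.002 if phi>1.7 else .001),rate=.1)
    f=env.sense()["wrist_force"]; n=np.linalg.norm(f);mx=max(mx,n)
    if n>30: print("STOP",phi,f);break
print(mx,F())
p,d=viewer.read_camera("side");cv2.imwrite("pics/lid1.png",p[:,:,::-1])
E
```

```text
1.6412497632037764 (array([-0.3,  0.3, -0.7]), array([ 0.4171, -0.1559,  0.1109]), 57.6, 0.0006)
```

View pics/lid1.png

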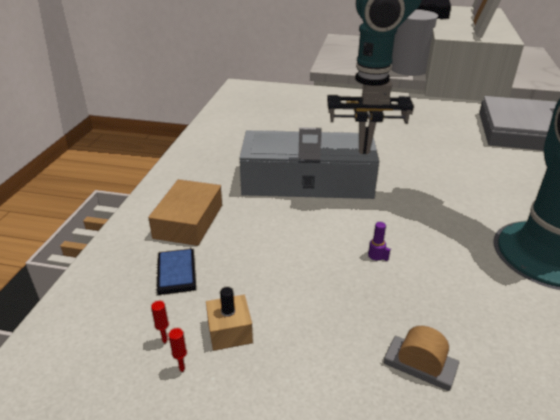

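The lid is nearly shut and the hasp stands up at (310,143). Pressing it home.

```bash
python3 - <<'E'
from h import *
e=env.sense()["ee_pos"]
for z in np.arange(.109,.099,-.001):
    env.movel([e[0],e[1],z],rate=.03)
    f=env.sense()["wrist_force"]; 
    print(round(z,4),f[2].round(1),env.sense()["ee_pos"][2].round(4))
    if f[2]>12: break
env.movel([e[0],e[1],.25],rate=.2)
env.movel(c2w(-.05,-.2,.33),rate=.25);print(F())
Ps=look(None,"lid2")
q=np.vstack([P.reshape(-1,3) for P in Ps.values()]);q=q[np.isfinite(q).all(1)]
d=q[:,:2]-CH[:2];c,s=np.cos(CH[2]),np.sin(CH[2]);x=d@[c,s];y=d@[-s,c];z=q[:,2]
for a,b in((-.07,-.04),(-.02,.02),(.04,.07)):
    m=(x>a)&(x<b)&(abs(y)<.15)&(abs(y)>.04)&(z>.09)&(z<.13);print(a,np.median(z[m]),m.sum())
m=(abs(y)<.024)&(x>-.11)&(x<-.02)&(z>.12)&(z<.2);print("hasp",m.sum(),np.polyfit(z[m],x[m],1),z[m].max(),np.median(y[m]))
E
```

```text
0.109 -0.4 0.1089
0.108 -0.0 0.108
0.107 0.7 0.107
0.106 6.1 0.1064
0.105 18.3 0.1063
(array([0.5, 0.1, 0.6]), array([ 0.3468, -0.1567,  0.3295]), 60.9, 0.0006)
-0.07 0.10669610642777061 2119
-0.02 0.10729229908913662 2628
0.04 0.10686345988529294 1482
hasp 726 [ 0.09849555 -0.08748767] 0.18661616423181582 0.00011699314475413248
```

View pics/lid2_side.png

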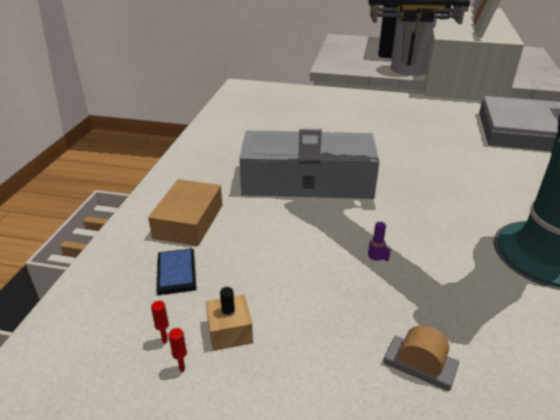

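View pics/lid2_top.png

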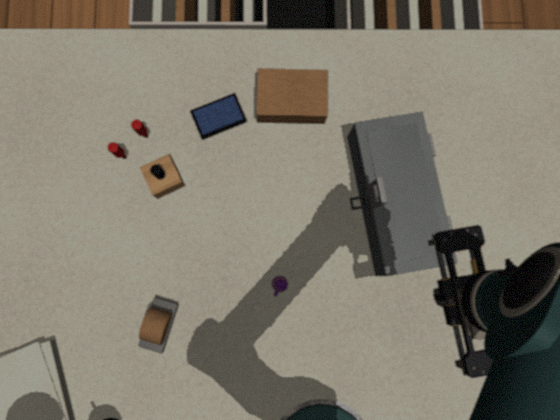

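The lid is flat at z≈0.107 with the hasp standing (side (310,143)). Now swinging the hasp over.

```bash
python3 - <<'E'
from h import *
r=.035
def tcp(a,pen=.001):
    d=np.array([-np.sin(a),-np.cos(a)]);p=np.array([np.cos(a),-np.sin(a)])
    c=np.clip(2*np.cos(a),-1,1)
    u=r*d-(.0015-pen)*p-np.array([.010*c,0])
    return c2w(-.077+u[0],0,.102+u[1])
env.movel(c2w(-.03,0,.33),ori(.166),rate=.25)
env.movel(c2w(-.04,0,.137),rate=.15);print(F())
mx=0
for a in np.r_[np.arange(3.2,0.05,-.15),.05]:
    env.movel(tcp(a),rate=.1)
    f=env.sense()["wrist_force"];n=np.linalg.norm(f);mx=max(mx,n)
    if n>20: print("STOP",a,f);break
print(mx,F())
p,d=viewer.read_camera("side");cv2.imwrite("pics/ha1.png",p[:,:,::-1])
E
```

```text
(array([0.1, 0.3, 0.1]), array([ 0.5462, -0.1341,  0.1378]), 65.5, 0.0005)
1.3387348929210923 (array([0.4, 0.5, 0.2]), array([ 0.5375, -0.0858,  0.0671]), 71.4, 0.0005)
```

View pics/ha1.png

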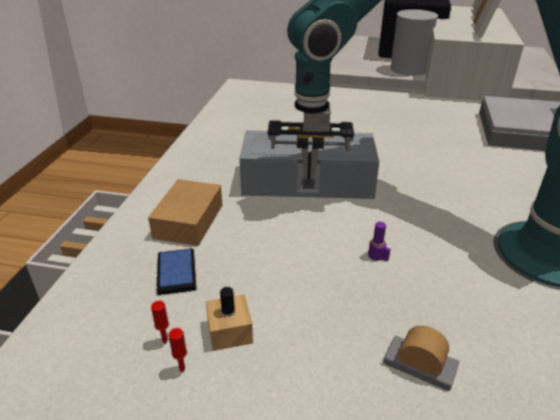

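The hasp is down behind the fingers at (308,178). Pressing it against the front, then backing off to look.

```bash
python3 - <<'E'
from h import *
nx=np.array([np.cos(CH[2]),np.sin(CH[2])])
for x in np.arange(-.0875,-.0795,.001):
    env.movel(c2w(x,0,.067),rate=.03)
    s=env.sense();f=s["wrist_force"][:2]@nx
    print(round(x,4),f.round(1),((s["ee_pos"][:2]-CH[:2])@nx).round(4))
    if abs(f)>10: break
env.movel(c2w(-.115,0,.067),rate=.1)
env.movel(c2w(-.115,0,.3),rate=.25)
env.reach([.5,.22,.33],ori(-.2));print(F())
Ps=look(None,"ha2")
I=cv2.imread("pics/ha2_side.png")[:,:,::-1];crop("s",I,225,110,395,215,4.5,"pics/ha2c.png")
I=cv2.imread("pics/ha2_top.png")[:,:,::-1];crop("t",I,325,100,455,285,3.2,"pics/ha2t.png")
q=np.vstack([P.reshape(-1,3) for P in Ps.values()]);q=q[np.isfinite(q).all(1)]
d=q[:,:2]-CH[:2];c,s=np.cos(CH[2]),np.sin(CH[2]);x=d@[c,s];y=d@[-s,c];z=q[:,2]
m=(abs(y)<.024)&(x>-.1)&(x<-.06)&(z>.075)&(z<.1);print("hasp up",m.sum(),np.median(x[m]))
m=(abs(y)<.024)&(x>-.1)&(x<-.06)&(z>.022)&(z<.034);print("hasp low",m.sum(),np.median(x[m]))
m=(abs(y)<.12)&(abs(y)>.04)&(x>-.1)&(x<-.06)&(z>.025)&(z<.09);print("wall",m.sum(),np.median(x[m]))
m=(abs(y)<.02)&(x<-.085)&(x>-.12)&(z>.045)&(z<.065);print("staple",m.sum(),np.percentile(x[m],[1,50,99]),np.percentile(y[m],[1,50,99]),np.median(z[m]))
for n in("side","top"):
  for t in("staple_eye","hasp_tip","hasp_hinge","pin_shoulder"):print(n,t,[(np.round(r["at"],4).tolist(),round(r["score"],2)) for r in tip_of(n,t)])
print(c2w(-.094,0,.054),c2w(-.077,0,.022))
E
```

```text
-0.0875 -5.6 -0.0889
-0.0865 -7.2 -0.0889
-0.0855 -9.6 -0.0889
-0.0845 -12.1 -0.0888
(array([ 1.2, -0.4, -0.7]), array([0.5005, 0.2186, 0.3292]), 75.1, 0.0001)
hasp up 238 -0.07971562915930151
hasp low 155 -0.08121674226400237
wall 2035 -0.07429081806963975
staple 128 [-0.10917625 -0.10217561 -0.08576327] [-0.01354147 -0.00102376  0.01335181] 0.053359051174920236
side staple_eye [([0.5352, -0.0871, 0.0532], 0.6)]
side hasp_tip [([0.5402, -0.0926, 0.0224], 0.94), ([0.5372, -0.1, 0.1067], 0.5)]
side hasp_hinge [([0.6037, 0.3479, 0.0501], 0.74), ([0.539, -0.0998, 0.1009], 0.68)]
side pin_shoulder [([0.7061, 0.3943, 0.0398], 0.95), ([0.6585, 0.4391, 0.0418], 0.94), ([0.6036, 0.3469, 0.0487], 0.75)]
top staple_eye [([0.5345, -0.0807, 0.0541], 0.89)]
top hasp_tip [([0.54, -0.0953, 0.019], 0.87), ([0.5632, -0.2484, 0.0998], 0.73)]
top hasp_hinge [([0.5384, -0.0946, 0.0975], 0.66)]
top pin_shoulder []
[ 0.53668645 -0.080789    0.054     ] [ 0.53949209 -0.09755588  0.022     ]
```

View pics/ha2c.png

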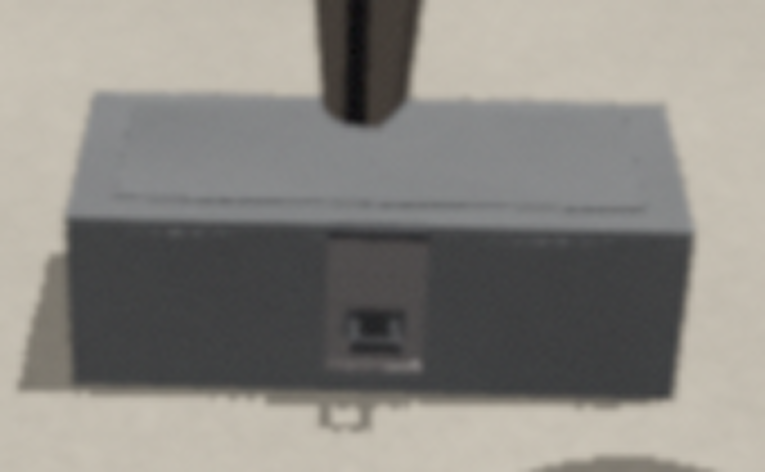

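View pics/ha2t.png

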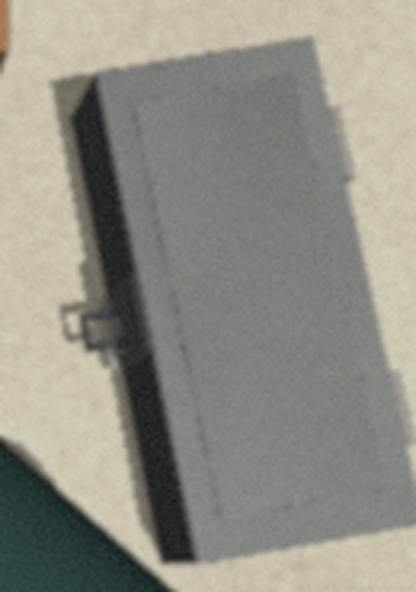

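The side crop shows the hasp flat on the chest's front with the staple through its slot (crop (375,330)). The fingers stopped hard at −78.9 mm, as expected for a closed hasp. Now the black pin.

```bash
python3 - <<'E'
from h import *
psi=.166
effector.release()
Ps=look(None)
q=Ps["side"].reshape(-1,3)
m=(np.hypot(q[:,0]-.603,q[:,1]-.3487)<.02)&(q[:,2]>.056);k=q[m]
r=least_squares(lambda p:np.where(k[:,2]<.097,np.hypot(k[:,0]-p[0],k[:,1]-p[1])-.012,np.maximum(np.hypot(k[:,0]-p[0],k[:,1]-p[1])-.012,0)),[.603,.3487],loss='soft_l1',f_scale=.002).x
print("pin",r)
pp=np.array([r[0],r[1]])
env.reach([*pp,.2],ori(psi));env.movel([*pp,.063],rate=.12);print(F())
effector.grasp(20);print(F())
env.movel([*pp,.20],rate=.12);print(F())
t=c2w(-.094,0,.2)
env.movel(t,rate=.2);env.movel([*t[:2],.135],rate=.1);s=F();print(s)
for n in("side","top"):
    p,d=viewer.read_camera(n);P=pts(n,d).reshape(-1,3);cv2.imwrite(f"pics/pin1_{n}.png",p[:,:,::-1])
    # shank: tip at tcp z -.063+.008 
    z0=s[1][2]-.063+.050
    m=(np.hypot(P[:,0]-s[1][0],P[:,1]-s[1][1])<.02)&(P[:,2]>z0-.040)&(P[:,2]<z0-.003);k=P[m]
    if len(k)>8:
        f=least_squares(lambda p:np.hypot(k[:,0]-p[0],k[:,1]-p[1])-.0055,s[1][:2],loss='soft_l1',f_scale=.001);print(n,len(k),f.x,k[:,2].min(),np.median(abs(f.fun)))
I=cv2.imread("pics/pin1_side.png")[:,:,::-1];crop("s",I,225,90,395,215,4.5,"pics/pin1c.png")
print(t)
E
```

```text
pin [0.60345262 0.34888038]
(array([ 0.2,  0.3, -0.1]), array([0.6039, 0.3494, 0.064 ]), 79.2, 0.092)
(array([-0.3, -0.7,  1.2]), array([0.6034, 0.3489, 0.063 ]), 80.2, 0.0238)
(array([ 0.2,  0.6, -1.8]), array([0.6031, 0.3485, 0.1989]), 81.5, 0.0234)
(array([ 0.4,  0.1, -0.9]), array([ 0.5371, -0.0805,  0.1353]), 84.6, 0.0237)
side 131 [ 0.53760104 -0.08386502] 0.08247698521521563 0.005836648206788425
[ 0.53668645 -0.080789    0.2       ]
```

View pics/pin1c.png

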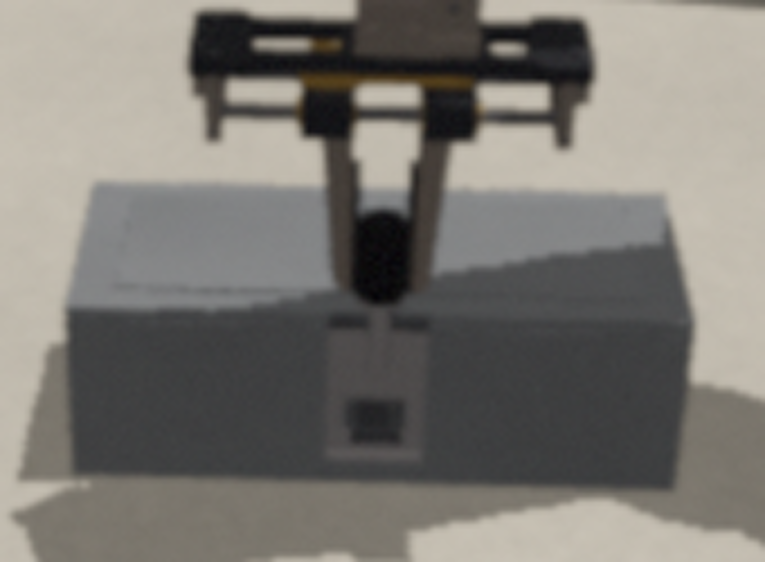

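The pin is held with its shank (crop (380,340)) above the staple (375,420). The shank fit picked up hasp points, so I'm ignoring it. Inserting under force control with a small search.

```bash
python3 - <<'E'
from h import *
t=c2w(-.094,0,0)[:2];c=t.copy()
env.movel([*c,.114],rate=.06)
f0=env.sense()["wrist_force"].copy();z=.114;k=0
while z>.0655:
    zn=z-.003
    env.movel([*c,zn],rate=.05);s=env.sense();f=s["wrist_force"]-f0
    if f[2]>6:
        print("contact",round(zn,4),np.round(f,1),s["ee_pos"].round(4),(c-t)*1000)
        if zn<.0705: break
        k+=1
        if k>12: break
        env.movel([*c,zn+.004],rate=.05);z=zn+.004
        a=k*2.4;r=.001+.0002*k;c=t+r*np.array([np.cos(a),np.sin(a)])
    else: z=zn
print(F(),np.round(f,1))
p,d=viewer.read_camera("side");crop("s",p,225,90,395,215,4.5,"pics/pin2c.png")
E
```

```text
contact 0.063 [-5.3 -2.  18.9] [ 0.5373 -0.0809  0.0651] [0. 0.]
(array([-4.6, -1.8, 17.6]), array([ 0.5373, -0.0809,  0.0651]), 89.5, 0.0237) [-5.3 -2.  18.9]
```

View pics/pin2c.png

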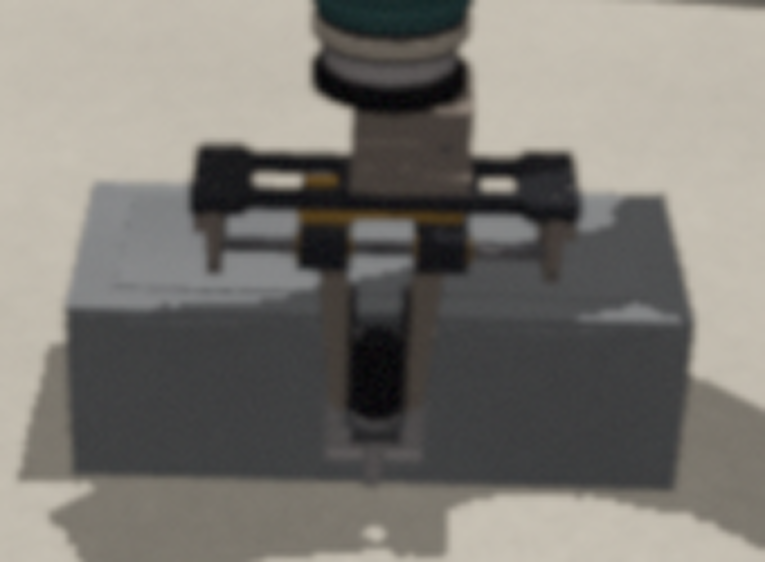

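The pin is through the eye (tip at crop (373,475)) and stops firmly at its shoulder. Releasing, backing off and checking.

```bash
python3 - <<'E'
from h import *
effector.release();env.pause(.3);print(F())
e=env.sense()["ee_pos"]
env.movel([e[0],e[1],.28],rate=.15)
env.reach([.4,.25,.33],ori(-.2));env.pause(.3);print(F())
Ps=look(None,"end")
I=cv2.imread("pics/end_side.png")[:,:,::-1];crop("s",I,225,90,395,215,4.5,"pics/endc.png")
e=c2w(-.094,0,0)
for n,P in Ps.items():
    q=P.reshape(-1,3);m=(np.hypot(q[:,0]-e[0],q[:,1]-e[1])<.009)&(q[:,2]>.07)&(q[:,2]<.13);print(n,"pin top z (exp .104)",np.percentile(q[m,2],[50,90]),m.sum())
    print([(np.round(r["at"],4).tolist(),round(r["score"],2)) for r in tip_of(n,"pin_shoulder")],[(np.round(r["at"],4).tolist(),round(r["score"],2)) for r in tip_of(n,"hasp_tip")])
q=np.vstack([P.reshape(-1,3) for P in Ps.values()]);q=q[np.isfinite(q).all(1)]
d=q[:,:2]-CH[:2];c,s=np.cos(CH[2]),np.sin(CH[2]);x=d@[c,s];y=d@[-s,c];z=q[:,2]
for a,b in((-.07,-.04),(.04,.07)):
    m=(x>a)&(x<b)&(abs(y)<.15)&(z>.09)&(z<.13);print("lid",np.median(z[m]))
m=(abs(y)<.024)&(abs(y)>.015)&(x>-.1)&(x<-.06)&(z>.022)&(z<.045);print("hasp low",m.sum(),np.median(x[m]))
E
```

```text
(array([ 0.7,  0.6, -0.6]), array([ 0.5367, -0.0808,  0.063 ]), 90.9, 0.0922)
(array([-1.1,  0.3,  0.8]), array([0.4004, 0.2495, 0.3299]), 94.2, 0.0916)
side pin top z (exp .104) [0.10312194 0.10510406] 25
[([0.654, 0.4382, 0.0429], 0.82), ([0.5367, -0.0803, 0.0575], 0.71), ([0.7055, 0.3926, 0.0418], 0.56)] [([0.5408, -0.0954, 0.0175], 0.76)]
top pin top z (exp .104) [0.10407621 0.10740469] 56
[([0.7033, 0.3948, 0.0419], 0.71), ([0.5389, -0.0818, 0.0522], 0.61), ([0.6558, 0.4414, 0.0413], 0.56)] [([0.5386, -0.0985, 0.0194], 0.6)]
lid 0.10673744899331183
lid 0.1068193992205767
hasp low 88 -0.08056610089414123
```

View pics/endc.png

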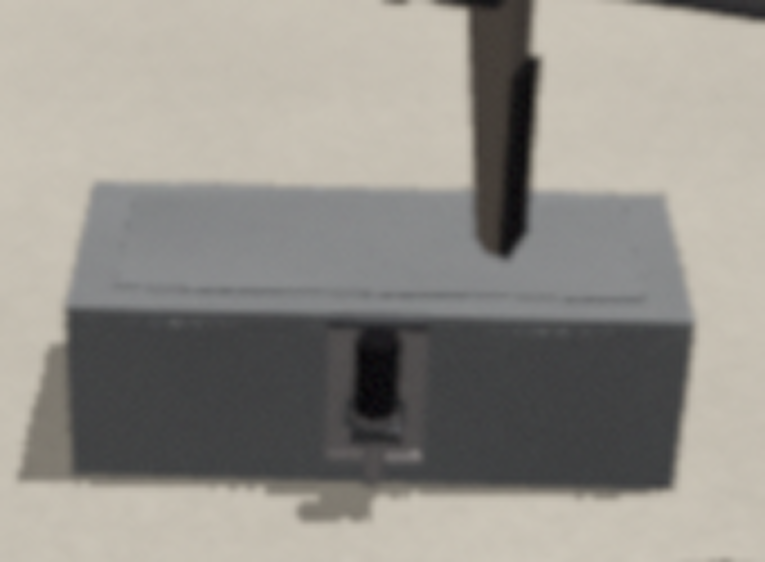

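View pics/end_side.png

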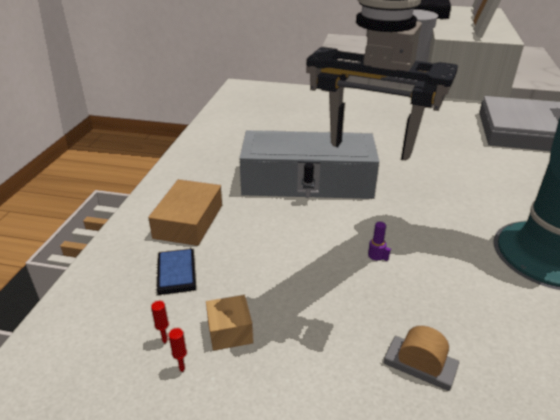

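View pics/end_top.png

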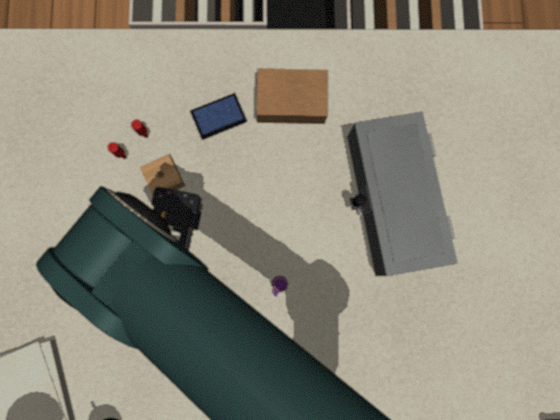

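The pin top is at z≈0.1035 (0.104 expected when home). The lid is flat, the hasp is down, no stamp is left on the counter, and the bystanders and look-alikes haven't moved. Handing in.

```bash
python3 - <<'E'
from station import workorder
print(workorder.finish_job())
E
```

```text
the job is handed in; nothing more can be done
None
```

The job is done and handed in at about 94 s of the 208 s allowed; it reports no verdict. Only three stamps were on the counter. I put them in pockets 1, 3 and 2, shut the lid, swung the hasp over the staple and dropped the black pin through the eye.

**Checks:**
- **Stamps:** all three handle tops read z≈0.090 m, which means fully seated, with the fins visible in the notches.
- **Lid:** its top face is level at 0.107 m.
- **Hasp:** it lies against the chest front with the staple through its slot.
- **Pin:** its top reads about 0.103–0.104 m against 0.104 expected when home, and it is clear of the gripper.
- **Everything else:** the purple stamp, red pins and bystanders look unmoved in the pictures. The strongest force I read was about 19 N.

**Checks that failed or disagreed:**
- A refit of the seated stamps from depth, and the fit of the held pin's shank, were spoiled by nearby surfaces, so I left both out.
- The hasp surface in the depth data reads 1–2 mm further out than nominal, but the fingers stopped at the closed position.

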